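Free the router-lift lock screw and hold it

ROBOT

A 7-joint arm with a two-finger parallel gripper is mounted at the origin on the work surface. World frame = base frame: x ahead of the robot, y to its left, z up, the work surface at z = 0. Lengths are in m, angles in rad, forces in N, time in s.
With the tool pointing down it reaches from about 0.4 to 0.875 m from the base axis. Payload 19.3 kg.
Tool frame: the origin (TCP) lies at the very end of the fingers, on their centre line; the grasp point (between the pads) lies 19 mm behind it; z points along the fingers, y is the direction in which the jaws open and shut (so a half turn about z gives the same grasp; the last joint's range is limited). The gripper opens to 85 mm and grips with 20 to 120 N. Pads are 22 mm wide; open, the fingers measure 114 mm over their backs; the gripper's body (76 mm by 85 mm) begins 54 mm behind the grasp point. The pads swing forward as they close: fully open they stand 13 mm farther back than shut.
Start: joints at [1.207, 0.521, -0.036, 1.599, 0.021, 1.021, -0.113], TCP at [0.181, -0.598, 0.231] pointing down, gripper open.
Joint ranges: [-2.91, 2.91], [-0.3, 2.13], [-1.5, 1.42], [0.17, 2.43], [-1.26, 4.41], [0.16, 1.93], [-2.52, 2.52]. Speed limits (rad/s): [1.89, 1.89, 2.39, 2.39, 3.01, 3.01, 3.01].

INTERFACE

Orientations are given as [roll, pitch, yaw] about the fixed x, y, z axes, in that order (R = Rz(yaw) Ry(pitch) Rx(roll)).
In Python, from workcell import bot gives the robot as it stands.
- The arm moves only by the tool carry_out, never from a script. Its argument "targets" is a list of rows, each a list of 7 numbers: the shift along the tool's x, y, z in mm, then the turn, a rotation vector about the tool's x, y, z in units of 6 degrees (1.0 is 6 degrees), then the closure in counts, from 0 (fully open) to 255 (shut). A call has 1 to 5 rows; each row shifts and turns the commanded pose from where the row before left it, along the tool's axes as they then stand; what a row does not reach is not made up. A row lasts 1/12 s, in which the tool goes at most 41.7 mm and 7.16 degrees, less where a joint would pass 70% of its speed; a pose out of reach is approached as far as the arm can. A call is refused whole if a number of a shift passes 41.7 or a number of a turn 1, either way. A call with a gripper value outside its range is refused whole. The fingers move at their own pace and stop on an object; "force" is the grip in N (left out, the last holds). Time passes only in rows, so rows that do not move let the fingers close. It gives the time, the measured TCP pose, the force and the opening at its end, in the units of the state.
- bot.observe(): the state, without advancing time (a new reading comes with each control period).
- bot.grab_frame(name): name is "scene" or "side" or "wrist"; returns a dict with "color" (400x640x3 uint8, red, green, blue), "z_map" (400x640 float32, m along the optical axis (not along the pixel's ray), 0 where there is no reading), "K" (3x3 intrinsics, pixels), "k1" (the pictures are not rectified: a ray, as slopes to the right and down, at radius r is drawn at 1 + k1 r^2 times it, then the intrinsics apply), "cam_to_world" (4x4, takes a point from camera to world coordinates); the wrist camera has in their place "T_tool_cam" (4x4, takes a point from camera to tool coordinates, whose origin is the TCP and whose axes are the flange's). Camera axes: x right, y down, z forward; pixel columns grow to the right and rows downward; lengths in m; the calibration is good to about 2 mm. A picture is of the moment at which its call begins: read the wrist's pose just before it.
- bot.job_done(): hands the job in, once; it reports no verdict.
The state is a dict: "clock": time; "qpos": joint angles; "qd": joint speeds; "joint_efforts": joint torques, N m; "position": TCP position; "tool_rot": TCP orientation; "force": force on the tool from outside, world axes, zero at the start; "moment": the same for the moment, N m; "grip_width": finger opening in m.
Only numpy, scipy, OpenCV 4.12 (cv2) and the standard library are available. Lean on these libraries where they do the work, as an engineer would, in place of code of your own. Each camera call takes 0.05 s, during which the arm holds its last target. There are 200 camera calls.

TASK

Lift the loose plywood lid off the round adjuster pot by its knob and lay it, knob up, on the square of carpet. Then turn the thumbscrew inside the pot clockwise until it seats, back it off a quarter turn, and finish still holding the thumbscrew there between the fingers while I crank the lift. Leave the other things on the bench where they are.

Things in the scene. Friction and masses are not known exactly. Their poses are not given: they have to be found in the camera images.
- pot: Open round aluminium pot, fixed to the bench: outside diameter 170 mm, inside diameter 162 mm, rim 60 mm above the bench, inner floor 10 mm above it. It stands on a fixed dark steel base plate 200 x 200 x 6 mm with four bolt heads. Origin: on the pot's axis at bench height; z up. The thumbscrew stands upright on the pot's axis. The pot is left or right of the middle of the bench, the carpet square on the other side.
- lid_knob (a point): Point on the axis of the knob of the loose lid, 24 mm above the lid's top face and 16 mm below the knob's top; z up out of the lid. Knob: wooden cylinder, diameter 30 mm, 40 mm tall. Lid: plywood disc 176 mm in diameter and 8 mm thick with a plug 152 mm in diameter and 6 mm deep beneath it that sits loosely in the pot's mouth. This point is 38 mm above the plug's underside, so 92 mm above the bench on the pot. Lid weighs 0.14 to 0.28 kg.
- mat_top (a point): Centre of the top face of the grey carpet square, fixed to the bench: 240 x 240 mm, 4 mm thick (this point is 4 mm above the bench). x and y along its edges.
- screw_grip (a point): Point on the thumbscrew's axis, inside the pot, 36 mm above the bench, 12 mm below the top of the wings. Steel butterfly thumbscrew: two flat wings in line along this point's x, 60 mm over both, 11 mm thick along this point's y (grip across the flat faces), from 17 mm to 49 mm above the bench. z up, along the screw's axis; the frame turns with the screw. Hidden by the lid at the start.
- screw (a joint): Angle of the thumbscrew in rad: 0 = seated (hard stop), growing as it is unscrewed (anticlockwise seen from above). It starts 0.6 to 2.4 rad off its seat. It has a stiff thread (about 0.08 N m of friction), stays where it is left, and does not rise or sink noticeably as it turns.
- tape_center (a point): Bystander: roll of paper tape lying flat, diameter 64 mm, 25 mm tall, in the middle strip of the bench. Point at its centre.
- sanding_block_center (a point): Bystander: cork sanding block 95 x 50 x 30 mm, in the middle strip. Point at its centre.
- offcut_center (a point): Bystander: wood offcut 100 x 45 x 20 mm, in the middle strip. Point at its centre.
- glue_mid (a point): Bystander: white glue bottle, diameter 56 mm, 160 mm tall, beyond the task's things. Point at its centre.
- screw_jar_mid (a point): Bystander: glass jar with metal cap, diameter 68 mm, 85 mm tall, beyond the task's things. Point at its centre.
- screwdriver_grip (a point): Bystander: screwdriver with wooden handle lying on the right of the bench. Point on its handle.
- hammer_grip (a point): Bystander: hammer with wooden handle lying on the left of the bench. Point on its handle.
Mind the look-alikes: they are no part of the job. Leave any green look-alike of the part that bears lid_knob alone.

How it is judged:
On the way, in this order (a step that is already met when the one before it is completed fails the run):
1. the lid lies let go, knob up, on the carpet square (horizontal distance between lid_knob and mat_top below 0.06 m and height (world z) of lid_knob below 0.048 m and angle between lid_knob's own z axis and vertical below 0.1 rad and contact force between the fingers and lid below 0.1 N), for 0.2 s.
2. the thumbscrew is turned home on its seat (value of joint screw below 0.07 rad), for 0.1 s.
At the end, for the whole second after the job is handed in: The thumbscrew, after having been seated, stands a quarter turn (1.57 rad, within 0.35 rad) off its seat, not turning, with the fingers gripping it (more than 2 N); the lid lies flat, knob up, on the carpet square with its centre within 60 mm of the square's centre (value of joint screw between 1.22 and 1.92 rad and velocity of joint screw between -0.1 and 0.1 rad/s and contact force between the fingers and screw above 2 N and horizontal distance between lid_knob and mat_top below 0.06 m and height (world z) of lid_knob below 0.048 m and angle between lid_knob's own z axis and vertical below 0.1 rad); the arm keeps its last pose, push and grip.
It fails at once if a bystander is moved more than 30 mm (distance of any of tape_center, sanding_block_center, offcut_center, glue_mid, screw_jar_mid, screwdriver_grip, hammer_grip from where it was at the start of the episode above 0.03 m).
It also fails if it takes over 58 s, if anything falls off the work surface, if the arm or the gripper's body presses on something with over 40 N, if the wrist force passes 120 N, or if a joint passes its speed limit or range.

## Working session

There is one attempt and no reset: what is moved stays moved. The work goes in short steps, Python scripts to look and compute and a tool call to move; the robot and the scene stay as the last step left them, time stands still between calls to the robot, and variables do not carry over. Pictures are saved under pics/ and viewed, about 8 in all and at most 12, crops included, and the job is handed in when it is done.

Besides the shell and the picture viewer there is one more tool, called in YAML: its name, and indented under it one key for each argument. carry_out: Moves the arm, as the interface text tells. Its arguments: {"type":"object","properties":{"targets":{"type":"array","items":{"type":"array","items":{"type":"number"}}},"force":{"type":"number"}},"required":["targets"]}

```bash
ls; mkdir -p pics; cat > h.py <<'E'
import numpy as np, cv2
from workcell import bot
from scipy.spatial.transform import Rotation as R
def save(f,n): cv2.imwrite('pics/'+n,f['color'][:,:,::-1])
def tool():
    s=bot.observe(); T=np.eye(4); T[:3,3]=s['position']; T[:3,:3]=R.from_euler('xyz',s['tool_rot']).as_matrix(); return T
def ray(f,u,v):
    K=f['K']; d=np.array([(u-K[0,2])/K[0,0],(v-K[1,2])/K[1,1]]); x=d.copy()
    for _ in range(20): x=d/(1+f['k1']*(x@x))
    return np.array([x[0],x[1],1.])
def C2W(f,T=None): return f['cam_to_world'] if 'cam_to_world' in f else T@f['T_tool_cam']
def plane(f,u,v,z,T=None):
    M=C2W(f,T); d=M[:3,:3]@ray(f,u,v); return M[:3,3]+d*(z-M[2,3])/d[2]
def dep(f,u,v,T=None):
    M=C2W(f,T); return M[:3,:3]@(ray(f,u,v)*f['z_map'][int(v),int(u)])+M[:3,3]
E
python3 - <<'E'
from h import *
print(bot.observe())
fs=bot.grab_frame('scene'); fd=bot.grab_frame('side')
import pickle; pickle.dump((fs,fd),open('f0.pkl','wb'))
save(fs,'s0.png'); save(fd,'d0.png'); print(fs['cam_to_world'],fd['cam_to_world'],fs['K'],fs['k1'])
E
```

```text
pics
{'clock': 0.0, 'qpos': array([ 1.20679852,  0.52201182, -0.03633482,  1.60000703,  0.02116519,
        1.02114262, -0.11279943]), 'qd': array([-0.00123958,  0.00070196,  0.00070922,  0.00026255,  0.00034293,
       -0.0014464 , -0.0006457 ]), 'joint_efforts': array([ 4.93870139e-04, -9.27107477e+01,  1.98023558e+00, -3.69933200e+01,
        1.79039704e-02,  8.10793368e-03, -5.18239437e-05]), 'position': array([ 0.18086669, -0.59788659,  0.23072738]), 'tool_rot': array([-3.14040845e+00,  5.33921465e-05,  2.93776645e-01]), 'force': array([-0.21747113,  0.62757404,  0.46508783]), 'moment': array([ 0.01414328, -0.05895462,  0.03509365]), 'grip_width': 0.0853995333805716}
[[ 5.40284060e-01  6.64793257e-01 -5.15890551e-01  1.22161810e+00]
 [ 8.41481857e-01 -4.25970288e-01  3.32351616e-01 -4.80673192e-01]
 [ 1.19106678e-03 -6.13676820e-01 -7.89556421e-01  1.02687085e+00]
 [ 0.00000000e+00  0.00000000e+00  0.00000000e+00  1.00000000e+00]] [[-0.99255581 -0.09466682  0.07662348  0.45884897]
 [-0.12021335  0.66058723 -0.74106225  1.08384308]
 [ 0.01953751 -0.74475681 -0.66704991  1.12749767]
 [ 0.          0.          0.          1.        ]] [[372.20403428   0.         319.15669812]
 [  0.         372.20403428 200.56853132]
 [  0.           0.           1.        ]] 0.010760775864772804
```

View pics/s0.png

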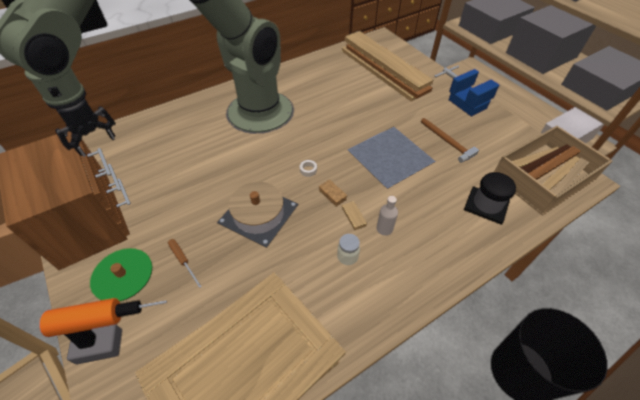

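View pics/d0.png

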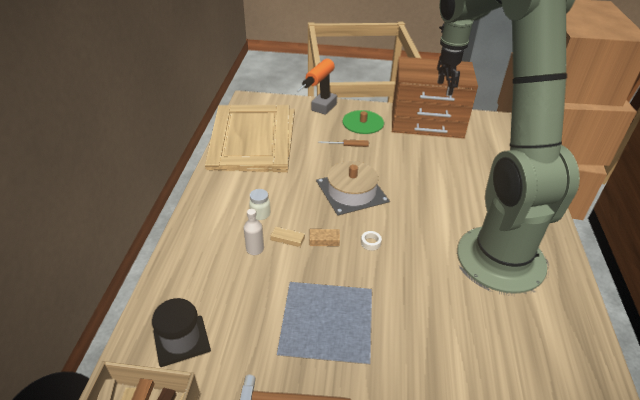

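Scene: the natural-plywood lid with brown knob is on the pot at (257,203), with its knob at about (255,198). The green disc with a knob at (121,272) and the black pot at (490,195) are the look-alikes. Only the natural lid fits, since it sits on the aluminium pot on its bolted plate. The carpet is at (391,157). Side view: knob (353,172), carpet (327,322).

```bash
python3 - <<'E'
from h import *
import pickle; fs,fd=pickle.load(open('f0.pkl','rb'))
for n,f,win,mw in (('scene',fs,(235,180,280,215),(345,120,440,190)),('side',fd,(335,155,372,190),(270,275,380,368))):
    hsv=cv2.cvtColor(f['color'],cv2.COLOR_RGB2HSV)
    x0,y0,x1,y1=mw; h=hsv[y0:y1,x0:x1]; m=((h[...,1]<70)&(h[...,0]>95)&(h[...,0]<135)).astype(np.uint8)
    c=max(cv2.findContours(m,0,2)[0],key=cv2.contourArea); b=cv2.boxPoints(cv2.minAreaRect(c))
    ap=cv2.approxPolyDP(cv2.convexHull(c),8,True)[:,0]+[x0,y0]
    P=np.array([plane(f,u,v,.004) for u,v in ap]); print(n,'mat',ap.tolist(),P.round(3).tolist(),P.mean(0).round(3))
    x0,y0,x1,y1=win; h=hsv[y0:y1,x0:x1].astype(int)
    m=((h[...,2]<135)&(h[...,1]>110)&(h[...,0]<15)).astype(np.uint8)
    k,l,st,ce=cv2.connectedComponentsWithStats(m); i=1+st[1:,4].argmax(); print('knob',st[i]+[x0,y0,0,0,0],ce[i]+[x0,y0], plane(f,*(ce[i]+[x0,y0]),.092).round(3))
    ys,xs=np.nonzero(l==i); Q=np.array([dep(f,a+x0,b+y0) for a,b in zip(xs,ys)]); t=Q[Q[:,2]>.102]; print('knob zmax',Q[:,2].max(),'top mean',t.mean(0).round(3),len(t))
# lid plane: points with z .06-.075
for f,w in((fs,(215,175,290,240)),(fd,(320,150,390,210))):
    Q=np.array([dep(f,u,v) for u in range(w[0],w[2]) for v in range(w[1],w[3])]); q=Q[(Q[:,2]>.061)&(Q[:,2]<.08)]
    A=np.c_[q[:,:2],np.ones(len(q))]; print('lid',len(q),((q.min(0)+q.max(0))/2).round(3),np.ptp(q,0).round(3),np.linalg.lstsq(A,q[:,2],rcond=None)[0].round(3))
def crop(f,x0,y0,w,h,s): return cv2.resize(f['color'][y0:y0+h,x0:x0+w],(w*s,h*s),interpolation=2)
cv2.imwrite('pics/c1.png',np.hstack([crop(fs,200,165,120,90,3),crop(fs,70,235,120,90,3)])[:,:,::-1])
for n,f,u,v in(('tape',fd,371,240),('sand',fd,324,237),('off',fd,288,236),('glue',fd,253,235),('jar',fd,260,205),('sdr',fd,357,143),('hammer',fd,300,397)): print(n,dep(f,u,v).round(3))
E
```

```text
scene mat [[394, 128], [433, 161], [387, 187], [349, 149]] [[0.402, 0.412, 0.004], [0.626, 0.416, 0.004], [0.633, 0.188, 0.004], [0.402, 0.186, 0.004]] [0.516 0.3   0.004]
knob [250 194  10  11  70] [254.75714286 199.4       ] [ 0.496 -0.257  0.092]
knob zmax 0.11018753943760884 top mean [ 0.497 -0.255  0.106] 23
side mat [[290, 282], [370, 289], [369, 362], [277, 354]] [[0.634, 0.188, 0.004], [0.401, 0.182, 0.004], [0.393, 0.416, 0.004], [0.628, 0.424, 0.004]] [0.514 0.302 0.004]
knob [354 170   3   8  16] [355.25 173.75] [ 0.478 -0.235  0.092]
knob zmax 0.10338380817104698 top mean [ 0.478 -0.239  0.103] 2
lid 1743 [ 0.487 -0.253  0.07 ] [0.177 0.176 0.018] [0.    0.001 0.068]
lid 1210 [ 0.486 -0.253  0.07 ] [0.175 0.177 0.019] [ 0.003 -0.004  0.065]
tape [ 0.407 -0.019 -0.   ]
sand [0.554 0.018 0.031]
off [0.668 0.019 0.02 ]
glue [0.758 0.096 0.089]
jar [ 0.773 -0.063  0.065]
sdr [ 0.486 -0.518  0.024]
hammer [0.551 0.54  0.024]
```

View pics/c1.png

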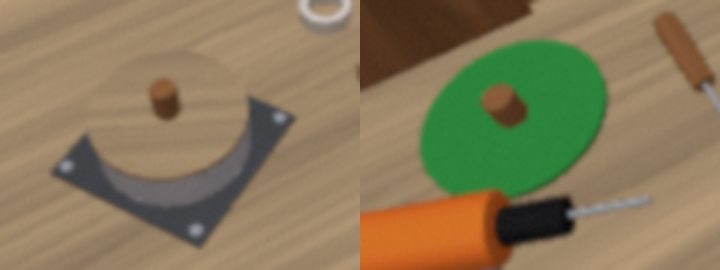

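The enlarged crop confirms it: the bare plywood lid on the pot at (0.487,-0.253), top at 0.068 and flat, is the one meant. The green disc is left alone. Mat centre is (0.515,0.301). Setting out.

carry_out:
  targets:
    - [35,-21,0,0,0,0,0]
    - [35,-21,0,0,0,0,0]
    - [35,-21,0,0,0,0,0]
    - [35,-21,0,0,0,0,0]
    - [35,-21,0,0,0,0,0]
  force: 40

```text
clock: 0.52
position: [0.3189, -0.4453, 0.2311]
tool_rot: [-3.141, 0.0, 0.294]
force: [1.6, -0.8, 0.5]
grip_width: 0.0855
```

carry_out:
  targets:
    - [35,-21,0,0,0,0,0]
    - [35,-21,0,0,0,0,0]
    - [35,-21,0,0,0,0,0]
    - [35,-21,0,0,0,0,0]
    - [35,-21,0,0,0,0,0]

```text
clock: 0.93
position: [0.4561, -0.2941, 0.2313]
tool_rot: [-3.142, 0.0, 0.294]
force: [0.5, -1.4, -0.1]
grip_width: 0.0854
```

carry_out:
  targets:
    - [30,-25,0,0,0,0,0]
    - [0,0,0,0,0,0,0]
    - [0,0,0,0,0,0,0]

```text
clock: 1.18
position: [0.4777, -0.2611, 0.231]
tool_rot: [-3.141, 0.0, 0.298]
force: [0.2, -1.3, -0.7]
grip_width: 0.0851
```

```bash
cat > w.py <<'E'
from h import *
import sys
s=bot.observe(); print(s['clock'],s['position'].round(4),s['tool_rot'].round(3),s['force'].round(1),s['grip_width'],s['qpos'].round(2))
T=tool(); f=bot.grab_frame('wrist'); save(f,sys.argv[1]+'.png')
import pickle; pickle.dump((f,T),open(sys.argv[1]+'.pkl','wb'))
E
python3 w.py w1
```

```text
1.1833 [ 0.4777 -0.2611  0.231 ] [-3.141  0.     0.298] [ 0.2 -1.3 -0.7] 0.08512259285484951 [ 0.51  0.4  -0.16  1.81  0.07  0.94 -0.95]
```

```bash
python3 - <<'E'
from h import *
import pickle; f,T=pickle.load(open('w1.pkl','rb'))
print(f['T_tool_cam'].round(3).tolist())
Q=np.array([dep(f,u,v,T) for v in range(0,400,2) for u in range(0,640,2) if f['z_map'][v,u]>0])
k=Q[(Q[:,2]>.098)&(Q[:,2]<.118)&(np.hypot(Q[:,0]-.487,Q[:,1]+.253)<.04)]
print(len(k),k.mean(0),k.min(0),k.max(0))
l=Q[(Q[:,2]>.06)&(Q[:,2]<.078)&(np.hypot(Q[:,0]-.487,Q[:,1]+.253)<.12)]
print(len(l),l.mean(0),l.min(0),l.max(0))
E
```

```text
[[0.001, -0.953, -0.303, 0.076], [1.0, 0.001, -0.0, 0.0], [0.0, -0.303, 0.953, -0.143], [0.0, 0.0, 0.0, 1.0]]
231 [ 0.48652084 -0.25560753  0.10753592] [ 0.47191598 -0.27037709  0.09894556] [ 0.50002574 -0.24150823  0.10952754]
5980 [ 0.49117152 -0.25419264  0.06813145] [ 0.39777214 -0.34324838  0.0654057 ] [ 0.57301512 -0.16839217  0.07747233]
```

View pics/w1.png

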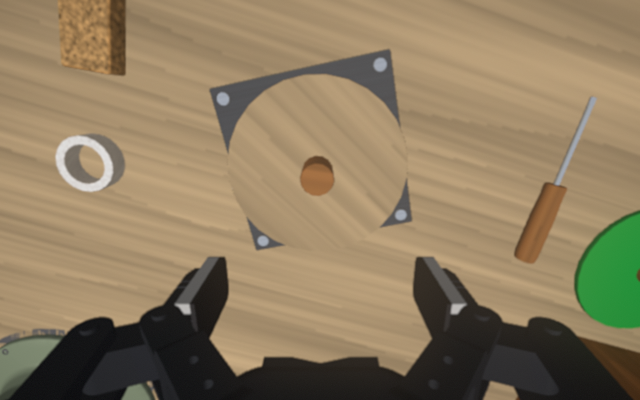

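The knob at pixel (317,176) measures (0.4865,-0.255), top 0.108 as given. Descend to TCP z≈0.077 and grip.

carry_out:
  targets:
    - [10,-3,35,0,0,0,0]
    - [0,0,40,0,0,0,0]
    - [0,0,40,0,0,0,0]
    - [0,0,30,0,0,0,0]
    - [0,0,9,0,0,0,0]

```text
clock: 1.65
position: [0.4825, -0.2577, 0.0732]
tool_rot: [-3.138, 0.005, 0.292]
force: [-0.6, -0.0, -0.7]
grip_width: 0.0853
```

carry_out:
  targets:
    - [0,0,0,0,0,0,0]
    - [0,0,0,0,0,0,255]
    - [0,0,0,0,0,0,255]
    - [0,0,0,0,0,0,255]
    - [0,0,0,0,0,0,255]
  force: 60

```text
clock: 2.07
position: [0.486, -0.258, 0.0788]
tool_rot: [3.14, -0.002, 0.293]
force: [-0.4, -0.4, -0.5]
grip_width: 0.0389
```

carry_out:
  targets:
    - [0,0,0,0,0,0,255]
    - [0,0,0,0,0,0,255]
    - [0,0,0,0,0,0,255]
    - [0,0,0,0,0,0,255]
    - [0,0,0,0,0,0,255]

```text
clock: 2.48
position: [0.4857, -0.2575, 0.0786]
tool_rot: [3.141, -0.001, 0.294]
force: [-4.1, 3.6, 17.6]
grip_width: 0.0285
```

carry_out:
  targets:
    - [0,0,-10,0,0,0,255]
    - [0,0,-20,0,0,0,255]
    - [0,0,-30,0,0,0,255]
    - [0,0,-30,0,0,0,255]
    - [0,0,-30,0,0,0,255]

```text
clock: 2.9
position: [0.4851, -0.2574, 0.1994]
tool_rot: [3.142, -0.0, 0.294]
force: [0.0, -0.3, -2.0]
grip_width: 0.0286
```

```bash
python3 w.py w2; python3 - <<'E'
from h import *
f=bot.grab_frame('side'); c=f['color'][60:260,240:520]; cv2.imwrite('pics/d2.png',cv2.resize(c,None,fx=2,fy=2)[:,:,::-1])
E
```

```text
2.9 [ 0.4851 -0.2574  0.1994] [ 3.142 -0.     0.294] [ 0.  -0.3 -2. ] 0.028552341416886617 [ 0.5   0.44 -0.16  1.83  0.09  0.88 -0.98]
```

View pics/d2.png

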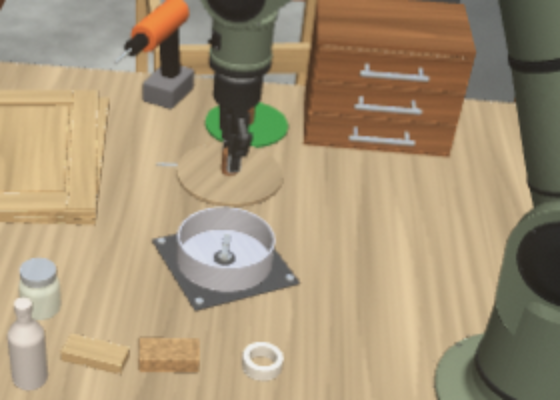

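The side view shows the lid hanging level in the gripper at (230,175) in the crop, and the pot open with the thumbscrew at (226,250). Carrying it to the mat.

carry_out:
  targets:
    - [5,-15,0,0,0,0,255]
    - [9,-25,0,0,0,0,255]
    - [13,-36,0,0,0,0,255]
    - [13,-37,0,0,0,0,255]
    - [13,-37,0,0,0,0,255]

```text
clock: 3.42
position: [0.4921, -0.0971, 0.1973]
tool_rot: [3.142, 0.0, 0.293]
force: [1.4, 0.5, -2.1]
grip_width: 0.0286
```

carry_out:
  targets:
    - [13,-37,0,0,0,0,255]
    - [13,-37,0,0,0,0,255]
    - [13,-37,0,0,0,0,255]
    - [13,-37,0,0,0,0,255]
    - [13,-37,0,0,0,0,255]

```text
clock: 3.83
position: [0.5008, 0.0991, 0.1974]
tool_rot: [3.141, -0.0, 0.294]
force: [1.2, -0.1, -0.9]
grip_width: 0.0286
```

carry_out:
  targets:
    - [13,-37,0,0,0,0,255]
    - [13,-37,0,0,0,0,255]
    - [13,-37,0,0,0,0,255]
    - [13,-37,0,0,0,0,255]
    - [9,-22,0,0,0,0,255]

```text
clock: 4.25
position: [0.5093, 0.2821, 0.1973]
tool_rot: [-3.14, -0.0, 0.297]
force: [-0.4, 0.1, -2.3]
grip_width: 0.0285
```

carry_out:
  targets:
    - [5,-12,0,0,0,0,255]
    - [0,0,0,0,0,0,255]
    - [0,0,0,0,0,0,255]

```text
clock: 4.5
position: [0.5115, 0.2902, 0.197]
tool_rot: [3.141, 0.001, 0.294]
force: [0.9, -0.0, -1.9]
grip_width: 0.0287
```

```bash
python3 w.py w3;python3 - <<'E'
from h import *
f=bot.grab_frame('side')
# pot rim and screw from side depth
Q=np.array([dep(f,u,v) for v in range(140,240) for u in range(300,410) if f['z_map'][v,u]>0])
r=Q[(Q[:,2]>.055)&(Q[:,2]<.066)&(np.hypot(Q[:,0]-.487,Q[:,1]+.253)<.1)]; print('rim',len(r),((r.min(0)+r.max(0))/2).round(4),np.ptp(r,0).round(3))
l=np.array([dep(f,u,v) for v in range(180,400) for u in range(230,430) if f['z_map'][v,u]>0])
l=l[(l[:,2]>.165)&(l[:,2]<.215)&(np.hypot(l[:,0]-.515,l[:,1]-.3)<.12)]
print('lid',len(l),((l.min(0)+l.max(0))/2).round(3),l[:,2].min())
E
```

```text
4.5 [0.5115 0.2902 0.197 ] [3.141e+00 1.000e-03 2.940e-01] [ 0.9 -0.  -1.9] 0.02865260883397781 [-0.42  0.51 -0.27  1.72  0.17  0.93 -2.04]
rim 53 [ 0.4318 -0.2282  0.0597] [0.061 0.124 0.009]
lid 2708 [0.514 0.294 0.195] 0.17557109067352572
```

carry_out:
  targets:
    - [3,-10,25,0,0,0,255]
    - [0,0,40,0,0,0,255]
    - [0,0,40,0,0,0,255]
    - [0,0,35,0,0,0,255]
    - [0,0,15,0,0,0,255]

```text
clock: 5.02
position: [0.5104, 0.2982, 0.0383]
tool_rot: [3.14, 0.005, 0.292]
force: [0.4, -0.8, -2.6]
grip_width: 0.0287
```

carry_out:
  targets:
    - [0,0,4,0,0,0,255]
    - [0,0,3,0,0,0,255]
    - [0,0,2,0,0,0,255]
    - [0,0,2,0,0,0,255]
    - [0,0,0,0,0,0,255]

```text
clock: 5.43
position: [0.5124, 0.3012, 0.0323]
tool_rot: [-3.141, -0.002, 0.293]
force: [-0.4, -0.2, -1.8]
grip_width: 0.0284
```

carry_out:
  targets:
    - [0,0,2,0,0,0,255]
    - [0,0,1,0,0,0,255]
    - [0,0,1,0,0,0,255]
    - [0,0,0,0,0,0,255]

```text
clock: 5.77
position: [0.5121, 0.3012, 0.0287]
tool_rot: [3.142, -0.001, 0.294]
force: [-6.3, -4.2, 21.2]
grip_width: 0.0284
```

carry_out:
  targets:
    - [0,0,0,0,0,0,0]
    - [0,0,0,0,0,0,0]
    - [0,0,0,0,0,0,0]
    - [0,0,0,0,0,0,0]
    - [0,0,0,0,0,0,0]

```text
clock: 6.18
position: [0.5117, 0.3011, 0.0273]
tool_rot: [-3.142, 0.0, 0.294]
force: [-0.3, -0.8, -0.1]
grip_width: 0.0848
```

carry_out:
  targets:
    - [0,0,0,0,0,0,0]
    - [0,0,0,0,0,0,0]
    - [0,0,-20,0,0,0,0]
    - [0,0,-35,0,0,0,0]
    - [0,0,-40,0,0,0,0]

```text
clock: 6.6
position: [0.5106, 0.3005, 0.122]
tool_rot: [3.141, 0.003, 0.294]
force: [0.5, 0.2, 1.0]
grip_width: 0.0853
```

carry_out:
  targets:
    - [0,0,-40,0,0,0,0]
    - [0,0,-40,0,0,0,0]
    - [0,0,-20,0,0,0,0]
    - [0,0,0,0,0,0,0]

```text
clock: 6.93
position: [0.5134, 0.3021, 0.2274]
tool_rot: [-3.14, -0.007, 0.293]
force: [0.5, -0.1, -0.9]
grip_width: 0.0855
```

```bash
python3 w.py w4; python3 - <<'E'
from h import *
import pickle; f,T=pickle.load(open('w4.pkl','rb'))
Q=np.array([dep(f,u,v,T) for v in range(0,400,2) for u in range(0,640,2) if f['z_map'][v,u]>0])
k=Q[(Q[:,2]>.045)&(Q[:,2]<.075)&(np.hypot(Q[:,0]-.515,Q[:,1]-.301)<.05)]
print(len(k),k.mean(0),k.min(0),k.max(0))
l=Q[(Q[:,2]>.012)&(Q[:,2]<.03)&(np.hypot(Q[:,0]-.515,Q[:,1]-.301)<.12)]
print(len(l),l.mean(0),l.min(0),l.max(0),np.linalg.lstsq(np.c_[l[:,:2],np.ones(len(l))],l[:,2],rcond=None)[0])
E
```

```text
6.9333 [0.5134 0.3021 0.2274] [-3.14  -0.007  0.293] [ 0.5 -0.1 -0.9] 0.08551853556602368 [-0.43  0.49 -0.28  1.68  0.16  0.99 -2.05]
174 [0.51337444 0.30085828 0.05747845] [0.49852168 0.2861009  0.04558356] [0.52686487 0.31490869 0.05990835]
4485 [0.51730069 0.30216362 0.01816188] [0.42541572 0.21258218 0.01518145] [0.59961058 0.3880182  0.0289472 ] [-0.00083427 -0.00012784  0.01863208]
```

Lid measured flat on the mat at (0.513,0.301), knob top 0.058, let go. Back to the pot.

carry_out:
  targets:
    - [-13,38,-4,0,0,0,0]
    - [-13,38,0,0,0,0,0]
    - [-13,38,0,0,0,0,0]
    - [-13,38,0,0,0,0,0]
    - [-13,38,0,0,0,0,0]

```text
clock: 7.4
position: [0.5036, 0.0984, 0.2254]
tool_rot: [-3.142, 0.001, 0.294]
force: [1.9, 0.2, 0.1]
grip_width: 0.0852
```

carry_out:
  targets:
    - [-13,38,0,0,0,0,0]
    - [-14,38,0,0,0,0,0]
    - [-14,38,0,0,0,0,0]
    - [-14,38,0,0,0,0,0]
    - [-14,38,0,0,0,0,0]

```text
clock: 7.82
position: [0.4926, -0.1033, 0.2255]
tool_rot: [-3.141, 0.001, 0.294]
force: [1.8, -0.6, 0.0]
grip_width: 0.0855
```

carry_out:
  targets:
    - [-14,38,0,0,0,0,0]
    - [-14,38,0,0,0,0,0]
    - [-14,38,0,0,0,0,0]
    - [-12,32,0,0,0,0,0]
    - [0,0,0,0,0,0,0]

```text
clock: 8.23
position: [0.4818, -0.2638, 0.2251]
tool_rot: [3.14, 0.003, 0.286]
force: [-0.2, -0.8, 0.0]
grip_width: 0.0852
```

carry_out:
  targets:
    - [0,0,0,0,0,0,0]
    - [0,0,0,0,0,0,0]

```text
clock: 8.4
position: [0.4838, -0.2562, 0.2254]
tool_rot: [-3.14, 0.001, 0.294]
force: [-0.3, 0.9, -0.2]
grip_width: 0.0852
```

```bash
python3 w.py w5; python3 - <<'E'
from h import *
import pickle; f,T=pickle.load(open('w5.pkl','rb'))
pts=[];px=[]
for v in range(0,400):
  for u in range(0,640):
    if f['z_map'][v,u]>0: pts.append(dep(f,u,v,T)); px.append((u,v))
Q=np.array(pts);px=np.array(px)
near=np.hypot(Q[:,0]-.487,Q[:,1]+.254)
rim=Q[(Q[:,2]>.056)&(Q[:,2]<.064)&(near<.1)]; print('rim',len(rim),((rim.min(0)+rim.max(0))/2).round(4),np.ptp(rim,0).round(3))
m=(Q[:,2]>.040)&(Q[:,2]<.056)&(near<.045); w=Q[m]; print('wing',len(w),w.mean(0),w.min(0),w.max(0),px[m].mean(0))
if len(w)>5:
  c=w[:,:2]-w[:,:2].mean(0); ev,V=np.linalg.eigh(c.T@c); d=V[:,1]; print('dir deg',np.degrees(np.arctan2(d[1],d[0])),'ext',np.ptp(c@V,axis=0), 'mid', ((lambda a:(a.min(0)+a.max(0))/2)(w[:,:2]@V)@V.T))
E
```

```text
8.4 [ 0.4838 -0.2562  0.2254] [-3.14e+00  1.00e-03  2.94e-01] [-0.3  0.9 -0.2] 0.08516160731255458 [ 0.48  0.41 -0.13  1.81  0.06  0.93 -0.96]
rim 2443 [ 0.4841 -0.2548  0.0591] [0.169 0.17  0.006]
wing 605 [ 0.4845595  -0.25419996  0.04664479] [ 0.4780399  -0.28312653  0.04005691] [ 0.48998002 -0.2265503   0.05081473] [318.46446281 173.0892562 ]
dir deg 88.53206926212879 ext [0.01141153 0.05652235] mid [ 0.48387612 -0.25491113]
```

View pics/w5.png

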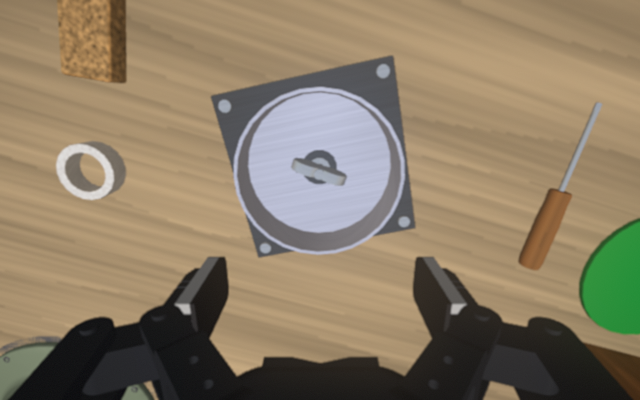

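The wrist view shows the open pot, with wings at (318,173) running nearly along world y (88.5°). Axis (0.484,-0.255) agrees with the rim centre. I need yaw 0.294→1.545, which is 12 rows of -6° about tool z. That leaves joint 7 near +0.3, with room for 2.4 rad clockwise.

carry_out:
  targets:
    - [0,0,8,0,0,-1,0]
    - [0,0,8,0,0,-1,0]
    - [0,0,8,0,0,-1,0]
    - [0,0,8,0,0,-1,0]
    - [0,0,8,0,0,-1,0]

```text
clock: 8.87
position: [0.4844, -0.2553, 0.1859]
tool_rot: [-3.141, -0.0, 0.825]
force: [0.6, -0.2, -1.0]
grip_width: 0.0852
```

carry_out:
  targets:
    - [0,0,8,0,0,-1,0]
    - [0,0,8,0,0,-1,0]
    - [0,0,8,0,0,-1,0]
    - [0,0,8,0,0,-1,0]
    - [0,0,8,0,0,-1,0]

```text
clock: 9.28
position: [0.4844, -0.2554, 0.1459]
tool_rot: [-3.142, -0.0, 1.348]
force: [-0.0, -0.5, -0.2]
grip_width: 0.0852
```

carry_out:
  targets:
    - [0,0,8,0,0,-1,0]
    - [0,0,8,0,0,-1,0]
    - [0,0,0,0,0,0,0]
    - [0,0,0,0,0,0,0]
    - [0,0,0,0,0,0,0]

```text
clock: 9.7
position: [0.4844, -0.2563, 0.1307]
tool_rot: [3.141, -0.0, 1.548]
force: [0.7, -0.1, -0.1]
grip_width: 0.0853
```

```bash
python3 w.py w6; python3 - <<'E'
from h import *
import pickle; f,T=pickle.load(open('w6.pkl','rb'))
px=[(u,v) for v in range(400) for u in range(640) if f['z_map'][v,u]>0]
Q=np.array([dep(f,u,v,T) for u,v in px])
m=(Q[:,2]>.038)&(Q[:,2]<.056)&(np.hypot(Q[:,0]-.484,Q[:,1]+.255)<.045); w=Q[m]; print('wing',len(w),w.mean(0),w.max(0),np.array(px)[m].min(0),np.array(px)[m].max(0))
c=w[:,:2]-w[:,:2].mean(0); ev,V=np.linalg.eigh(c.T@c); d=V[:,1]; print('dir deg',np.degrees(np.arctan2(d[1],d[0])),'ext',np.ptp(c@V,axis=0), 'mid', ((lambda a:(a.min(0)+a.max(0))/2)(w[:,:2]@V)@V.T))
E
```

```text
9.7 [ 0.4844 -0.2563  0.1307] [ 3.141 -0.     1.548] [ 0.7 -0.1 -0.1] 0.08533566087299725 [ 0.67  0.56 -0.41  1.88  0.31  0.77  0.08]
wing 1056 [ 0.48411173 -0.25098383  0.04677977] [ 0.48988919 -0.22548446  0.05001368] [314 162] [328 233]
dir deg 88.48115267715889 ext [0.01075716 0.05619107] mid [ 0.48411253 -0.25363287]
```

View pics/w6.png

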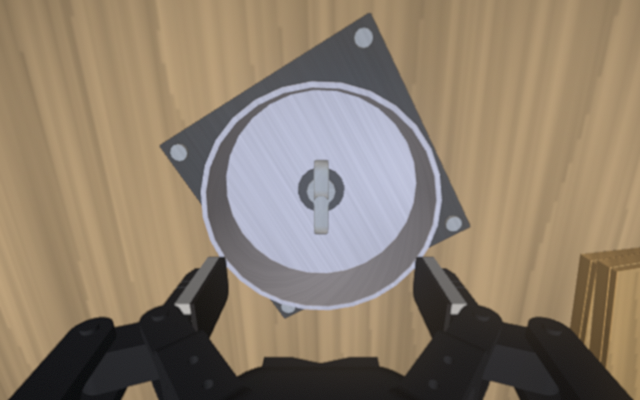

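The wings at (321,197) are upright in the image, so the jaws close across the flats. Descend to TCP z≈0.020 and grip.

carry_out:
  targets:
    - [1.5,0,30,0,0,0,0]
    - [0,0,35,0,0,0,0]
    - [0,0,27,0,0,0,0]
    - [0,0,13,0,0,0,0]
    - [0,0,5,0,0,0,0]

```text
clock: 10.17
position: [0.4836, -0.2547, 0.0189]
tool_rot: [-3.14, -0.001, 1.55]
force: [-0.2, 0.0, -0.1]
grip_width: 0.0854
```

carry_out:
  targets:
    - [0,0,0,0,0,0,0]
    - [0,0,0,0,0,0,255]
    - [0,0,0,0,0,0,255]
    - [0,0,0,0,0,0,255]
    - [0,0,0,0,0,0,255]
  force: 50

```text
clock: 10.58
position: [0.4846, -0.2557, 0.0213]
tool_rot: [3.14, 0.001, 1.55]
force: [0.4, -0.7, -0.4]
grip_width: 0.0388
```

carry_out:
  targets:
    - [0,0,0,0,0,0,255]
    - [0,0,0,0,0,0,255]
    - [0,0,0,0,0,0,255]
    - [0,0,0,0,0,0,255]
    - [0,0,0,0,0,0,255]

```text
clock: 11.0
position: [0.4848, -0.2555, 0.0208]
tool_rot: [3.14, 0.0, 1.55]
force: [1.5, -0.1, 7.3]
grip_width: 0.0102
```

```bash
cat > st.py <<'E'
from workcell import bot
s=bot.observe(); print(s['clock'],s['position'].round(4),s['tool_rot'].round(3),s['force'].round(1),'M',s['moment'].round(2),s['grip_width'].round(4),'q7',s['qpos'][6].round(3))
E
python3 st.py
```

```text
Traceback (most recent call last):
  File "st.py", line 2, in <module>
    s=bot.observe(); print(s['clock'],s['position'].round(4),s['tool_rot'].round(3),s['force'].round(1),'M',s['moment'].round(2),s['grip_width'].round(4),'q7',s['qpos'][6].round(3))
                                                                                                                                 ^^^^^^^^^^^^^^^^^^^^^
AttributeError: 'float' object has no attribute 'round'
```

carry_out:
  targets:
    - [0,0,0,0,0,1,255]
    - [0,0,0,0,0,1,255]
    - [0,0,0,0,0,1,255]
    - [0,0,0,0,0,1,255]
    - [0,0,0,0,0,1,255]

```text
clock: 11.42
position: [0.4841, -0.2553, 0.0208]
tool_rot: [3.142, 0.0, 1.022]
force: [-4.3, 2.2, 10.2]
grip_width: 0.0104
```

```bash
sed -i "s/s\['grip_width'\].round(4)/round(s['grip_width'],4)/" st.py; python3 st.py
```

```text
11.4167 [ 0.4841 -0.2553  0.0208] [3.142 0.    1.022] [-4.3  2.2 10.2] M [0.6  0.83 0.13] 0.0104 q7 -0.398
```

carry_out:
  targets:
    - [0,0,0,0,0,1,255]
    - [0,0,0,0,0,1,255]
    - [0,0,0,0,0,1,255]

```text
clock: 11.67
position: [0.4838, -0.255, 0.0207]
tool_rot: [-3.141, 0.0, 0.708]
force: [-5.6, 4.1, 13.8]
grip_width: 0.0104
```

```bash
python3 st.py
```

```text
11.6667 [ 0.4838 -0.255   0.0207] [-3.141  0.     0.708] [-5.6  4.1 13.8] M [0.97 1.25 0.14] 0.0104 q7 -0.619
```

carry_out:
  targets:
    - [0,0,0,0,0,1,255]
    - [0,0,0,0,0,1,255]
    - [0,0,0,0,0,1,255]

```text
clock: 11.92
position: [0.4837, -0.2548, 0.0208]
tool_rot: [-3.141, 0.001, 0.395]
force: [-8.4, 4.2, 20.2]
grip_width: 0.0101
```

```bash
python3 st.py
```

```text
11.9167 [ 0.4837 -0.2548  0.0208] [-3.141e+00  1.000e-03  3.950e-01] [-8.4  4.2 20.2] M [1.07 1.66 2.5 ] 0.0101 q7 -0.836
```

Moment z jumped to 2.5 N m, so it is on its seat. Hold briefly, then read.

carry_out:
  targets:
    - [0,0,0,0,0,0,255]
    - [0,0,0,0,0,0,255]

```text
clock: 12.08
position: [0.4838, -0.2547, 0.0207]
tool_rot: [-3.141, 0.001, 0.401]
force: [-5.6, 2.0, 13.9]
grip_width: 0.0102
```

```bash
python3 st.py
```

```text
12.0833 [ 0.4838 -0.2547  0.0207] [-3.141e+00  1.000e-03  4.010e-01] [-5.6  2.  13.9] M [0.36 1.37 2.02] 0.0102 q7 -0.832
```

carry_out:
  targets:
    - [0,0,0,0,0,0.5,255]
    - [0,0,0,0,0,0,255]

```text
clock: 12.25
position: [0.4838, -0.2548, 0.0208]
tool_rot: [-3.141, 0.001, 0.347]
force: [-6.3, 2.1, 14.6]
grip_width: 0.0104
```

```bash
python3 st.py
```

```text
12.25 [ 0.4838 -0.2548  0.0208] [-3.141e+00  1.000e-03  3.470e-01] [-6.3  2.1 14.6] M [0.5  1.36 3.05] 0.0104 q7 -0.869
```

Torque rises stiffly, at about 19 N m/rad, which is a hard stop near yaw≈0.5. Unload, open, rise and look, to get the wing angle at the seat.

carry_out:
  targets:
    - [0,0,0,0,0,-0.9,255]
    - [0,0,0,0,0,-0.5,255]
    - [0,0,0,0,0,0,255]
    - [0,0,0,0,0,0,0]
    - [0,0,0,0,0,0,0]

```text
clock: 12.67
position: [0.4841, -0.2554, 0.0204]
tool_rot: [3.142, -0.0, 0.492]
force: [-0.0, 0.3, -0.2]
grip_width: 0.0334
```

carry_out:
  targets:
    - [0,0,0,0,0,0,0]
    - [0,0,0,0,0,0,0]
    - [0,0,0,0,0,0,0]
    - [0,0,-25,0,0,0,0]
    - [0,0,-40,0,0,0,0]

```text
clock: 13.08
position: [0.4823, -0.2543, 0.0832]
tool_rot: [-3.137, 0.004, 0.493]
force: [0.6, 0.3, 0.5]
grip_width: 0.0853
```

carry_out:
  targets:
    - [0,0,-35,0,0,0,0]
    - [0,0,-10,0,0,0,0]
    - [0,0,0,0,0,0,0]
    - [0,0,0,0,0,0,0]

```text
clock: 13.42
position: [0.4842, -0.2554, 0.1305]
tool_rot: [3.141, -0.001, 0.493]
force: [-0.2, -0.4, -0.5]
grip_width: 0.0859
```

```bash
cat > wing.py <<'E'
from h import *
import sys,pickle; f,T=pickle.load(open(sys.argv[1]+'.pkl','rb'))
px=[(u,v) for v in range(400) for u in range(640) if f['z_map'][v,u]>0]
Q=np.array([dep(f,u,v,T) for u,v in px])
m=(Q[:,2]>.038)&(Q[:,2]<.056)&(np.hypot(Q[:,0]-.484,Q[:,1]+.255)<.045); w=Q[m]
c=w[:,:2]-w[:,:2].mean(0); ev,V=np.linalg.eigh(c.T@c); d=V[:,1]; a=np.arctan2(d[1],d[0])%np.pi; print('dir rad',a,'ext',np.ptp(c@V,axis=0), 'mid', ((lambda a:(a.min(0)+a.max(0))/2)(w[:,:2]@V)@V.T))
E
python3 w.py w7; python3 wing.py w7
```

```text
13.4167 [ 0.4842 -0.2554  0.1305] [ 3.141e+00 -1.000e-03  4.930e-01] [-0.2 -0.4 -0.5] 0.08588197264005813 [ 0.43  0.53 -0.07  1.89  0.05  0.72 -0.75]
dir rad 0.4995191028110777 ext [0.0107882 0.0575155] mid [ 0.48440492 -0.25438171]
```

View pics/w7.png

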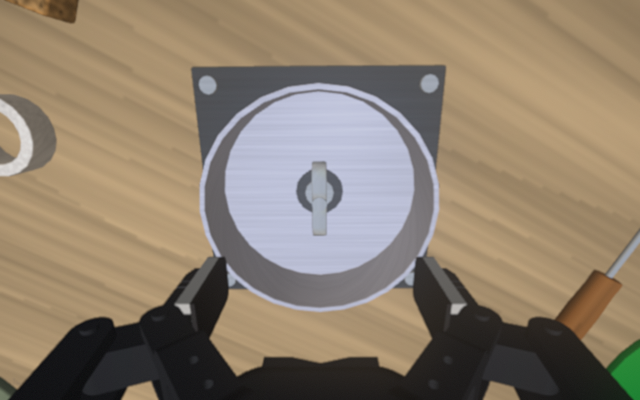

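The wings sit at 0.4995 rad at the seat (initially 1.545, so it started 1.05 rad off). They are at (319,197), aligned with the jaws. Regrip and back off 1.57 rad: 15 rows of -6°.

carry_out:
  targets:
    - [0,0,30,0,0,0,0]
    - [0,0,35,0,0,0,0]
    - [0,0,27,0,0,0,0]
    - [0,0,13,0,0,0,0]
    - [0,0,5,0,0,0,0]

```text
clock: 13.88
position: [0.4821, -0.2543, 0.0166]
tool_rot: [-3.137, 0.003, 0.493]
force: [-0.4, -0.1, -1.2]
grip_width: 0.0855
```

carry_out:
  targets:
    - [0,0,0,0,0,0,0]
    - [0,0,0,0,0,0,255]
    - [0,0,0,0,0,0,255]
    - [0,0,0,0,0,0,255]
    - [0,0,0,0,0,0,255]

```text
clock: 14.3
position: [0.4846, -0.2555, 0.0211]
tool_rot: [3.141, -0.001, 0.493]
force: [-0.5, -0.3, 0.2]
grip_width: 0.0387
```

carry_out:
  targets:
    - [0,0,0,0,0,0,255]
    - [0,0,0,0,0,0,255]
    - [0,0,0,0,0,0,255]
    - [0,0,0,0,0,0,255]
    - [0,0,0,0,0,0,255]

```text
clock: 14.72
position: [0.484, -0.2547, 0.0208]
tool_rot: [-3.141, 0.0, 0.493]
force: [-5.0, 4.7, 12.3]
grip_width: 0.01
```

carry_out:
  targets:
    - [0,0,0,0,0,0.6,255]
    - [0,0,0,0,0,0.6,255]
    - [0,0,0,0,0,0,255]
    - [0,0,0,0,0,0,255]

```text
clock: 15.05
position: [0.4839, -0.2547, 0.0209]
tool_rot: [-3.141, 0.001, 0.371]
force: [-6.7, 3.9, 16.5]
grip_width: 0.0103
```

```bash
python3 st.py
```

```text
15.05 [ 0.4839 -0.2547  0.0209] [-3.141e+00  1.000e-03  3.710e-01] [-6.7  3.9 16.5] M [0.77 1.39 2.74] 0.0103 q7 -0.854
```

The seat is confirmed again at the same yaw (2.7 N m). Back off to yaw ≈2.07.

carry_out:
  targets:
    - [0,0,0,0,0,-1,255]
    - [0,0,0,0,0,-1,255]
    - [0,0,0,0,0,-1,255]
    - [0,0,0,0,0,-1,255]
    - [0,0,0,0,0,-1,255]

```text
clock: 15.47
position: [0.4842, -0.255, 0.0208]
tool_rot: [3.141, -0.0, 0.896]
force: [-2.9, 4.0, 8.7]
grip_width: 0.0102
```

carry_out:
  targets:
    - [0,0,0,0,0,-1,255]
    - [0,0,0,0,0,-1,255]
    - [0,0,0,0,0,-1,255]
    - [0,0,0,0,0,-1,255]
    - [0,0,0,0,0,-1,255]

```text
clock: 15.88
position: [0.4848, -0.2552, 0.0209]
tool_rot: [3.14, -0.0, 1.42]
force: [0.7, 2.1, 5.2]
grip_width: 0.0103
```

carry_out:
  targets:
    - [0,0,0,0,0,-1,255]
    - [0,0,0,0,0,-1,255]
    - [0,0,0,0,0,-1,255]
    - [0,0,0,0,0,-1,255]
    - [0,0,0,0,0,-1,255]

```text
clock: 16.3
position: [0.4853, -0.2551, 0.0209]
tool_rot: [3.139, 0.001, 1.943]
force: [4.2, 3.2, 2.5]
grip_width: 0.0099
```

carry_out:
  targets:
    - [0,0,0,0,0,-0.9,255]
    - [0,0,0,0,0,-0.3,255]
    - [0,0,0,0,0,0,255]
    - [0,0,0,0,0,0,255]
    - [0,0,0,0,0,0,255]

```text
clock: 16.72
position: [0.4854, -0.255, 0.0209]
tool_rot: [3.139, 0.001, 2.064]
force: [4.0, 2.8, 3.7]
grip_width: 0.0102
```

```bash
python3 st.py; python3 w.py w8; python3 wing.py w8; python3 - <<'E'
from h import *
f=bot.grab_frame('side'); save(f,'d9.png')
l=np.array([dep(f,u,v) for v in range(240,390) for u in range(240,410) if f['z_map'][v,u]>0])
k=l[(l[:,2]>.03)&(np.hypot(l[:,0]-.515,l[:,1]-.3)<.12)]; print('knob',k.mean(0).round(3),k[:,2].max())
l=l[(l[:,2]>.01)&(l[:,2]<.026)&(np.hypot(l[:,0]-.515,l[:,1]-.3)<.12)]; print('lid',((l.min(0)+l.max(0))/2).round(3))
E
```

```text
16.7167 [ 0.4854 -0.255   0.0209] [3.139e+00 1.000e-03 2.064e+00] [4.  2.8 3.7] M [ 0.55 -1.    0.13] 0.0102 q7 0.374
16.7167 [ 0.4854 -0.255   0.0209] [3.139e+00 1.000e-03 2.064e+00] [4.  2.8 3.7] 0.010225816525850365 [ 0.7   0.75 -0.45  1.92  0.56  0.59  0.37]
dir rad 2.069989278602699 ext [0.03750562 0.05392429] mid [ 0.48272849 -0.25219227]
knob [0.514 0.308 0.05 ] 0.06455956400276497
lid [0.529 0.293 0.018]
```

View pics/d9.png

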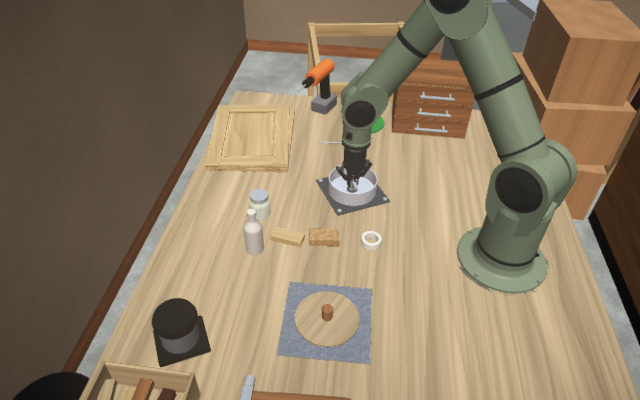

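View pics/w8.png

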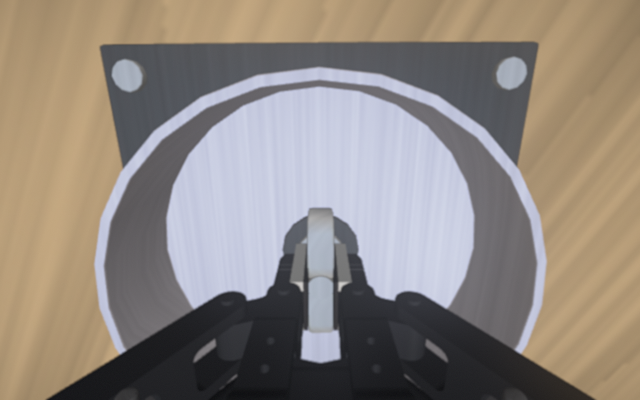

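The side view shows the lid knob-up on the carpet at (327,318) and the bystanders in place. The wrist view shows the wings at (320,265) gripped squarely between the pads, 1.57 rad off the seat. Handing in.

```bash
python3 -c "
from workcell import bot
print(bot.job_done())"
```

```text
the job is handed in; nothing more can be done
None
```

The job is done and handed in at about 17 s of the 58 s allowed, with the fingers still holding the thumbscrew a quarter turn off its seat.

- **Lid:** I lifted it off by its knob and laid it knob up and flat on the carpet. It was measured at (0.513, 0.301), within a few millimetres of the carpet centre at (0.515, 0.301), with its knob top at 0.058 m.
- **Seating:** The thumbscrew turned clockwise about 1.05 rad to a hard stop. Torque rose to about 3 N m there, and I pressed it home a second time at the same angle. The wings stood at yaw 0.50 rad on the seat.
- **Final hold:** I backed it off to yaw 2.06–2.07 rad, which is about 1.57 rad off the seat. At my last reading the fingers were closed on the wings at about 10 mm opening, with the grip set to 50 N and only about 0.13 N m left on the screw.
- **Other things:** In the last side view the tape, blocks, bottle, jar, screwdriver and green look-alike are where they were. Only part of the hammer is in that view, but I never went near it.

**Check that disagreed:** the last side-camera depth estimate put the lid's disc centre at (0.529, 0.293), about 15 mm off the earlier wrist-camera measurement. The same view put the knob at (0.514, 0.308), and both are well inside the 60 mm limit. I did not measure the finger force on the screw directly; it rests on the grip setting and the opening.

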